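# Uncap the camera port and seat its keyed collar

### The job

Lift the loose dust cap off the camera port of the small microscope head and set it down, open side down, in the large round recess of the cap holder. Then turn the port's knurled collar clockwise, seen from above (less than a quarter turn), until its hidden keyway finds the pin, push it down fully home against its spring, and finish while still holding it there with the gripper. Leave the other things on the bench where they are.

Things in the scene. Friction and masses are not known exactly. Their poses are not given: they have to be found in the camera images.
- head: Microscope head, fixed: off-white body 105 x 92 mm, top 85 mm above the bench (90 mm at a black ring round the axis). Origin: on the vertical port axis at bench height, z up. Eyepieces stick out to its +x, 105 mm from the axis, below 95 mm; focus knobs to +-y, 61 mm out, below 62 mm. A 35 mm neck on the axis carries the collar; a 30 mm tube comes out of the collar's top.
- port_mouth (a point): Centre of the tube's upper rim, on the port axis, 158 mm above the bench (the cap covers it at the start).
- collar: Knurled aluminium collar round the port, 50 mm across, 24 mm high, alike from all sides. Origin: centre of its underside, 118 mm above the bench while up; z up. Captive: it only turns about the port axis (easily) and moves 9 mm down against a spring. Turned wrong, it stands on the hidden pin after about 2 mm; lined up, it goes down all 9 mm. Let go, it springs up.
- collar_grip (a point): Point on the port axis at half the collar's height, 12 mm above its underside; moves with it. The hidden keyway and pin directions are not given: feel for them. From the start it takes 25 to 75 degrees of clockwise turning (seen from above); the keyway passes the pin within about 5 degrees either side.
- collar_press (a joint): How far the collar is pressed down: 0 m up (sprung), about 0.002 m standing on the pin, 0.009 m fully home. The push needed is about 1.5 N to start it and about 7 N at home. If it sticks part way (5 to 7 mm), the pin rubs on the side of the keyway: turn it a few degrees further and push again.
- cap: Loose black plastic dust cap: plain round, 40 mm diameter, 22 mm high, about 25 g, closed on top, hollow below (33 mm bore, 8 mm deep). Origin: centre of its open underside; z up. At the start it sits over the tube, its underside 150 mm above the bench and 8 mm above the top of the collar, which is wider (50 mm).
- holder: The cap holder, a grey plastic block fixed to the bench, 70 mm (its x) x 130 mm (its y) x 20 mm high, origin under its centre, z up. Two round recesses in its top, each 8 mm deep: a large one of 46 mm diameter at y = -30 mm, and a small one of 28 mm at y = +34 mm (too small for the cap).
- big_recess (a point): Centre of the large recess at the level of the block's top, 20 mm above the bench; the recess floor is 8 mm lower. The cap set down in it stands 14 mm proud of the block.
- dish: Bystander: a shallow glass dish, 90 mm across, 16 mm high; origin under its centre.
- marker: Bystander: a marker pen lying along its own x, 130 mm long, 15 mm thick; origin under its middle.
- slide_box: Bystander: a flat plastic slide box, 100 x 80 x 32 mm; origin under its centre.
- dropper: Bystander: a small amber bottle, 34 mm diameter, 70 mm high; origin under its centre.
- objective: Bystander: a steel objective lens standing on its wide end, 38 mm diameter, 42 mm high; origin under its centre.
- mouse: Bystander: a grey computer mouse, 100 x 58 x 32 mm; origin under its centre.
- beaker: Bystander: a glass beaker, 60 mm diameter, 70 mm high; origin under its centre.
Things that resemble listed ones, but are neither listed nor needed, are in the scene too. Of the things like the head, leave any that is brown; of the rest the larger one is meant.

How it is judged:
By the outcome, as a careful person would: the job done as asked, in the order asked, and still so for the second after the job is handed in, while the arm keeps its last pose, push and grip.
It also fails if it takes over 58 s, if anything falls off the work surface, if the arm or the gripper's body presses on something with over 40 N, if the wrist force passes 120 N, or if a joint passes its speed limit or range.

### The arm

A 7-joint arm with a two-finger parallel gripper is mounted at the origin on the work surface. World frame = base frame: x ahead of the robot, y to its left, z up, the work surface at z = 0. Lengths are in m, angles in rad, forces in N, time in s.
With the tool pointing down it reaches from about 0.35 to 0.9 m from the base axis. Payload 8.1 kg.
Tool frame: the origin (TCP) lies between the finger pads; the fingertips stand 25 mm ahead of it and the grasp point (between the pads) lies 6 mm ahead of it; z points along the fingers, y is the direction in which the jaws open and shut (so a half turn about z gives the same grasp; the last joint's range is limited). The gripper opens to 92 mm and grips with 3 to 60 N. Pads are 19 mm wide; open, the fingers measure 130 mm over their backs; the gripper's body (75 mm by 190 mm) begins 47 mm behind the grasp point.
Start: joints at [1.155, 0.434, 0.025, 1.573, -0.012, 1.134, -0.075], TCP at [0.192, -0.595, 0.252] pointing down, gripper open.
Joint ranges: [-2.62, 2.62], [-0.44, 2.09], [-1.27, 1.32], [0.08, 2.57], [-1.32, 4.46], [0.12, 2], [-2.74, 2.74]. Speed limits (rad/s): [2.22, 2.22, 3.01, 3.01, 3.14, 3.14, 3.14].

### API

Orientations are given as a rotation vector (axis times angle).
In Python, from cell import * gives the robot as it stands.
- The arm moves only by the shell command python3 -m jog 'ROWS' [FORCE]. ROWS is JSON, one flat list of numbers, 5 for each row, row after row: the finger opening in mm, from 0 to 91.8, then the shift along the tool's x, y, z in units of 40 mm (1.0 is 40 mm), then the turn about the tool's z in units of 6 degrees (1.0 is 6 degrees). A call has 1 to 20 rows; each row shifts and turns the pose as measured when the row begins, along the tool's axes as they then stand; what a row does not reach is not made up. A row lasts 1/12 s, in which the tool goes at most 41.7 mm and 7.16 degrees, less where a joint would pass 70% of its speed; a pose out of reach is approached as far as the arm can. A call is refused whole if a number of a shift passes 1 or a number of a turn 1, either way. A call with a gripper value outside its range is refused whole. The fingers move at their own pace and stop on an object; FORCE is the grip in N (left out, the last holds). Time passes only in rows, so rows that do not move let the fingers close. It gives the time, the measured TCP pose, the force and the opening at its end, in the units of the state.
- observe(): the state, without advancing time (a new reading comes with each control period).
- get_image(name): name is "side" or "top" or "wrist"; returns the picture (400x640x3 uint8, red, green, blue); there is no depth.
- camera_params(name): a dict with "intrinsics" (3x3 intrinsics, pixels), "xyz" and "orientation" of the camera in the world. Camera axes: x right, y down, z forward; pixel columns grow to the right and rows downward; lengths in m; the calibration is good to about 2 mm. A picture is of the moment at which its call begins: read the wrist's pose just before it. camera_params takes no time and is no camera call; for the wrist camera it gives the pose at the moment of the call.
- sign_off(): hands the job in, once; it reports no verdict.
The state is a dict: "clock": time; "joints": joint angles; "dq": joint speeds; "joint_efforts": joint torques, N m; "position": TCP position; "ee_rot": TCP orientation; "force": force on the tool from outside, world axes, zero at the start; "ft_torque": the same for the moment, N m; "width": opening from 0.0 (shut) to 1.0 (fully open).
Only numpy, scipy, OpenCV 4.12 (cv2) and the standard library are available. Lean on these libraries where they do the work, as an engineer would, in place of code of your own. Each camera call takes 0.05 s, during which the arm holds its last target. There are 200 camera calls.

## Working session

There is one attempt and no reset: what is moved stays moved. The work goes in short steps, Python scripts to look and compute and a shell command to move; the robot and the scene stay as the last step left them, time stands still between calls to the robot, and variables do not carry over. Pictures are saved under pics/ and viewed, about 8 in all and at most 12, crops included, and the job is handed in when it is done.

```bash
mkdir -p pics; ls
python3 - <<'E'
from cell import *
import cv2
s=observe();print(s)
for n in("top","side"):
    im=get_image(n);cv2.imwrite(f"pics/{n}0.png",im[:,:,::-1]);print(n,camera_params(n))
E
```

```text
pics
{'clock': 0.0, 'joints': array([ 1.15539784,  0.43519869,  0.02494688,  1.57413052, -0.01161022,
        1.13399165, -0.07509436]), 'dq': array([-0.00035196,  0.00063597, -0.00089304,  0.00048897, -0.00041437,
       -0.00098697,  0.00052743]), 'joint_efforts': array([-9.14501379e-04, -6.67841077e+01,  9.84886475e-01, -3.14459431e+01,
       -6.04979158e-02,  4.26847301e-02,  1.38578043e-04]), 'position': array([ 0.19214062, -0.5942183 ,  0.2509468 ]), 'ee_rot': array([-3.10173776e+00, -4.89032103e-01,  5.76682773e-04]), 'force': array([0.65836388, 0.61663471, 0.2876155 ]), 'ft_torque': array([ 0.02115116,  0.02451103, -0.00067156]), 'width': 0.9996300449239932}
top {'intrinsics': array([[375.07334364,   0.        , 318.71189336],
       [  0.        , 375.07334364, 203.73366104],
       [  0.        ,   0.        ,   1.        ]]), 'xyz': array([ 0.34139378, -0.00509569,  1.14535582]), 'orientation': array([-2.12401675,  2.10678168, -0.17889451])}
side {'intrinsics': array([[403.39030569,   0.        , 321.54464284],
       [  0.        , 403.39030569, 202.12094077],
       [  0.        ,   0.        ,   1.        ]]), 'xyz': array([ 0.30639317, -0.80746728,  0.76937284]), 'orientation': array([-2.22128446,  0.30255274, -0.12543148])}
```

View pics/top0.png

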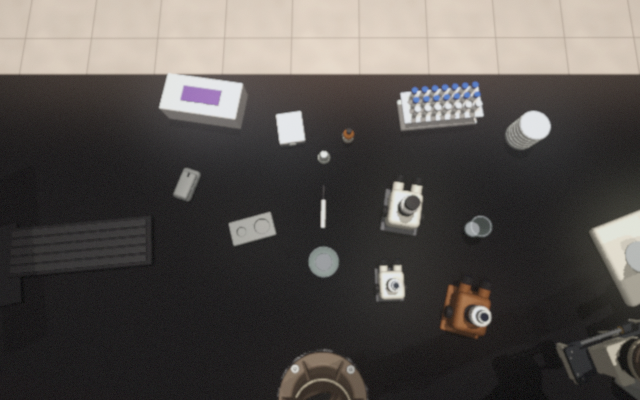

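View pics/side0.png

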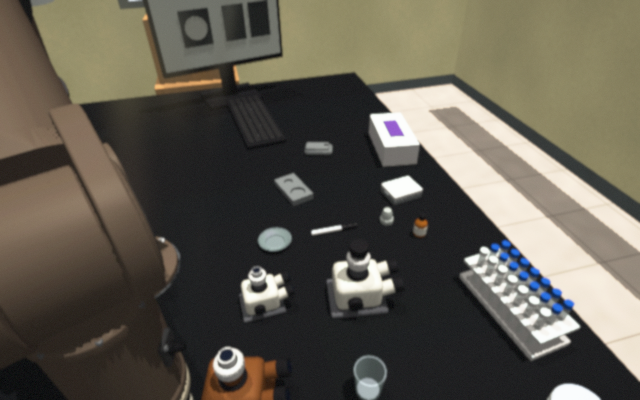

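The intended head is the larger white one: its cap is at about (409,204) in top and (359,248) in side. The holder is at (253,229) in top, with the big recess at about (262,226). I'll enlarge these areas to measure them.

```bash
cat > h.py <<'E'
import numpy as np,cv2
from scipy.spatial.transform import Rotation as R
from cell import *
def ray(n,u,v,p=None):
    p=p or camera_params(n)
    d=R.from_rotvec(p["orientation"]).apply(np.linalg.inv(p["intrinsics"])@[u,v,1]);return np.array(p["xyz"]),d
def onz(n,u,v,z,p=None):
    o,d=ray(n,u,v,p);return o+d*(z-o[2])/d[2]
def proj(n,X,p=None):
    p=p or camera_params(n)
    c=R.from_rotvec(p["orientation"]).inv().apply(np.array(X)-p["xyz"]);q=p["intrinsics"]@c;return q[:2]/q[2]
def tri(r):
    A=0;b=0
    for o,d in r:
        d=d/np.linalg.norm(d);M=np.eye(3)-np.outer(d,d);A=A+M;b=b+M@o
    return np.linalg.solve(A,b)
E
python3 - <<'E'
from h import *
t=cv2.imread("pics/top0.png");s=cv2.imread("pics/side0.png")
c=lambda im,u,v,w,h,k:cv2.resize(im[v:v+h,u:u+w],None,fx=k,fy=k,interpolation=cv2.INTER_CUBIC)
a=c(t,375,170,65,65,6);b=c(t,220,200,65,65,6);d=c(s,325,230,80,90,5)
b=cv2.convertScaleAbs(b,alpha=1.0)
o=np.zeros((450,800,3),np.uint8);o[:390,:390]=a;o[:390,400:790]=b
cv2.imwrite("pics/crops.png",o)
for n,im,(u,v,r) in(("top",t,(408,204,14)),("side",s,(359,248,14))):
    g=im.max(2);m=np.zeros_like(g);m[v-r:v+r,u-r:u+r]=(g[v-r:v+r,u-r:u+r]<70)
    k,l,st,ce=cv2.connectedComponentsWithStats(m);print(n,st,ce)
g=cv2.cvtColor(t,6)
m=np.zeros_like(g);m[200:255,220:285]=(g[200:255,220:285]>75)
cs,_=cv2.findContours(m,cv2.RETR_EXTERNAL,2);q=max(cs,key=cv2.contourArea);print(cv2.minAreaRect(q))
print([onz("top",*x,.02) for x in cv2.boxPoints(cv2.minAreaRect(q))])
print(onz("top",409,204,.172),onz("top",262,226,.02),onz("top",241,231,.02))
E
```

```text
top [[     0      0    640    400 255967]
 [   405    204      8      6     14]
 [   399    207      7      8     19]] [[319.48911383 199.49872054]
 [407.92857143 206.71428571]
 [401.         211.42105263]]
side [[     0      0    640    400 255372]
 [   345    234     28     26    628]] [[319.40423774 199.38830804]
 [358.4410828  244.91878981]]
((251.60386657714844, 228.38076782226562), (24.7330322265625, 45.519309997558594), 74.74488067626953)
[array([0.49416406, 0.29621936, 0.02      ]), array([0.53197812, 0.16372087, 0.02      ]), array([0.45920065, 0.14160221, 0.02      ]), array([0.42213002, 0.27258295, 0.02      ])]
[ 0.52596689 -0.22412728  0.172     ] [0.48409643 0.18732434 0.02      ] [0.46840613 0.2504103  0.02      ]
```

View pics/crops.png

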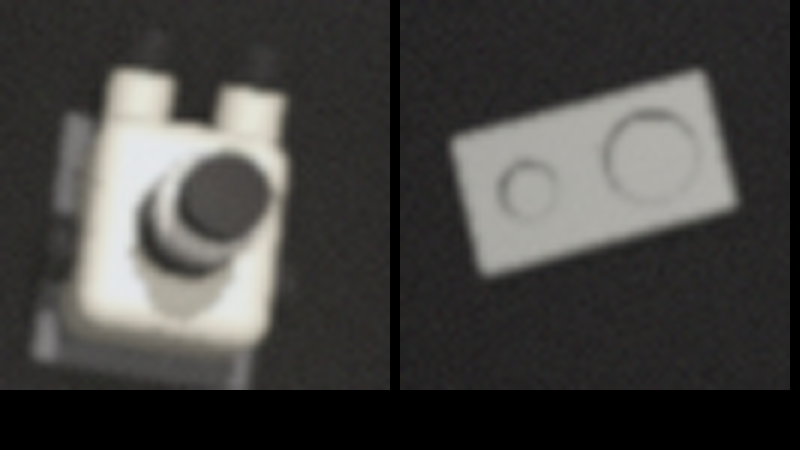

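Crop readings: the cap's top centre is at top pixel (412.4,201.9) and the big recess at (261.2,225.8). The head's yaw is about -9°, with the eyepieces toward +x.

```bash
cat >> h.py <<'E'
def togo(X):
    "shift in tool axes, units of 40 mm, to bring TCP to X"
    s=observe();return (R.from_rotvec(s["ee_rot"]).inv().apply(np.array(X)-s["position"])/.04).round(3)
def yaw():
    y=R.from_rotvec(observe()["ee_rot"]).apply([0,1,0]);return np.degrees(np.arctan2(y[1],y[0]))
E
python3 - <<'E'
from h import *
c=onz("top",412.4,201.9,.172);r=onz("top",261.2,225.8,.02);print(c,r)
print("side proj of cap top",proj("side",c),"rim low",proj("side",[c[0],c[1],.15]),"recess side",proj("side",r))
s=observe();print(R.from_rotvec(s["ee_rot"]).as_matrix().round(3),yaw(),togo([c[0],c[1],.28]))
p=camera_params("wrist");print(p, R.from_rotvec(s["ee_rot"]).inv().apply(p["xyz"]-s["position"]))
E
```

```text
[ 0.53165145 -0.23323659  0.172     ] [0.48468746 0.18977672 0.02      ]
side proj of cap top [358.20120307 243.96831523] rim low [357.78195529 251.36806231] recess side [297.23893726 190.56117673]
[[ 0.951  0.308 -0.001]
 [ 0.308 -0.951  0.001]
 [-0.    -0.001 -1.   ]] -72.08065354948427 [10.853 -5.978 -0.718]
{'intrinsics': array([[287.91634627,   0.        , 318.69999764],
       [  0.        , 287.91634627, 196.93437354],
       [  0.        ,   0.        ,   1.        ]]), 'xyz': array([ 0.25957746, -0.57189756,  0.38369522]), 'orientation': array([ 2.35958886, -1.7181163 , -0.23278791])} [ 0.07104278 -0.00074365 -0.13268603]
```

```bash
python3 -m jog '[91.8,0.4,-0.2,-0.4,0, 91.8,0.75,-0.41,-0.2,0, 91.8,0.75,-0.41,-0.1,0, 91.8,0.75,-0.41,0,0, 91.8,0.75,-0.41,0,0, 91.8,0.75,-0.41,0,0, 91.8,0.75,-0.41,0,0, 91.8,0.75,-0.41,0,0, 91.8,0.75,-0.41,0,0, 91.8,0.75,-0.41,0,0, 91.8,0.75,-0.41,0,0, 91.8,0.75,-0.41,0,0, 91.8,0.75,-0.41,0,0, 91.8,0.75,-0.41,0,0, 91.8,0,0,0,0,91.8,0,0,0,0]'
python3 - <<'E'
from h import *
print(togo([.5317,-.2332,.28]),observe()["joints"].round(2),yaw())
p=camera_params("wrist");cv2.imwrite("pics/w1.png",get_image("wrist")[:,:,::-1])
print(proj("wrist",[.5317,-.2332,.172],p))
E
```

```text
clock: 1.43
position: [0.5204, -0.2426, 0.2727]
ee_rot: [-3.094, -0.478, 0.014]
force: [-0.2, -1.0, 0.3]
width: 0.999
[ 0.339 -0.141 -0.183] [ 0.46  0.35 -0.16  1.65  0.05  1.16 -0.97] -72.44993825861727
[314.67871775 188.9813177 ]
```

View pics/w1.png

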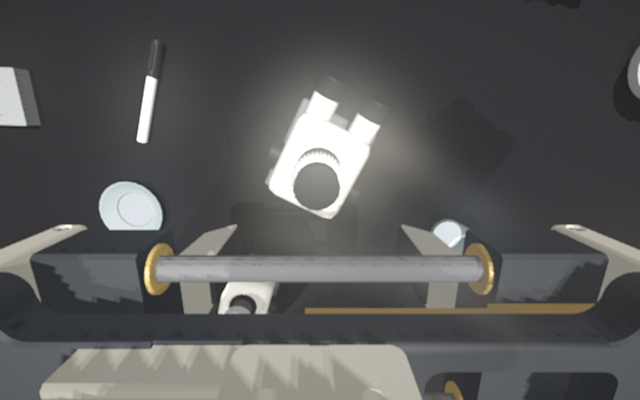

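The wrist view shows the cap at about (317,187), with the collar behind it. That is within 3 px of the prediction, so I'll refine with a circle fit.

```bash
python3 - <<'E'
from h import *
im=cv2.imread("pics/w1.png")
g=im.max(2);m=np.zeros_like(g);m[155:215,285:345]=g[155:215,285:345]<85
k,l,st,ce=cv2.connectedComponentsWithStats(m)
for i in range(1,k):
    if st[i,4]>200:
        q=max(cv2.findContours((l==i).astype(np.uint8),0,1)[0],key=len);print(st[i],ce[i],cv2.minEnclosingCircle(q))
        u=st[i,0]+st[i,2]/2-.5;v=st[i,1]+st[i,3]/2-.5
        print(onz("wrist",u,v,.172),onz("wrist",*ce[i],.172),togo([*onz("wrist",*ce[i],.172)[:2],.1845]))
E
python3 - <<'E'
from h import *
im=cv2.imread("pics/w1.png");g=cv2.GaussianBlur(im,(3,3),0).max(2)
print(g[187,285:350:2],g[155:220:2,317])
c=cv2.HoughCircles(g[145:225,275:355],cv2.HOUGH_GRADIENT,1,10,param1=120,param2=12,minRadius=17,maxRadius=30)
for x in c[0][:4]:
    u,v=x[0]+275,x[1]+145;X=onz("wrist",u,v,.172);print(u,v,x[2],X,togo([X[0],X[1],.1845]))
print("expected radius",287.9*.02/(camera_params("wrist")["xyz"][2]-.172))
E
```

```text
[255 255 255 254 190 129 131 132 133 133 134 135 135 136 136 136 137 137
 137 137 138 137 137 137 137 137 134 175 250 255 255 255 243] [254 255 255 238 155 150 153 152 151 150 147 146 143 142 140 138 137 135
 133 131 129 128 125 123 121 119 117 132 204 214 149 104 105]
315.5 185.5 23.3 [ 0.53508836 -0.23203459  0.172     ] [ 0.431 -0.096  2.205]
318.5 166.5 19.1 [ 0.5510273  -0.22961476  0.172     ] [ 0.829 -0.033  2.201]
expected radius 24.7209584282565
```

```bash
python3 -m jog '[91.8,0.2,-0.06,0,0, 91.8,0.2,-0.06,0.2,0, 91.8,0,0,0.4,0, 91.8,0,0,0.5,0, 91.8,0,0,0.5,0, 91.8,0,0,0.4,0,91.8,0,0,0.1,0,91.8,0,0,0,0,91.8,0,0,0,0]' 15
python3 - <<'E'
from h import *
print(togo([.5335,-.2325,.1845]))
E
```

```text
clock: 2.23
position: [0.533, -0.2363, 0.1829]
ee_rot: [-3.098, -0.462, 0.014]
force: [0.1, -0.2, 1.4]
width: 0.998
[ 0.039 -0.088 -0.039]
```

```bash
python3 -m jog '[91.8,0.04,-0.09,-0.04,0, 91.8,0,0,0,0, 60,0,0,0,0, 50,0,0,0,0, 45,0,0,0,0, 42,0,0,0,0, 36,0,0,0,0,36,0,0,0,0,36,0,0,0,0,36,0,0,0,0,36,0,0,0,0,36,0,0,0,0]' 15
python3 -m jog '[36,0,0,0,0,36,0,0,0,0,36,0,0,0,0]'
python3 - <<'E'
from h import *
print(togo([.5335,-.2325,.1845]),observe()["joints"].round(2),observe()["width"]*91.8)
cv2.imwrite("pics/w2.png",get_image("wrist")[100:400,120:520,::-1])
E
```

```text
clock: 3.23
position: [0.536, -0.2338, 0.1894]
ee_rot: [-3.103, -0.46, 0.003]
force: [-0.9, 0.4, -0.3]
width: 0.424
clock: 3.48
position: [0.536, -0.2338, 0.1894]
ee_rot: [-3.102, -0.46, 0.003]
force: [0.1, -0.5, 0.7]
width: 0.427
[-0.05  -0.049  0.124] [ 0.44  0.44 -0.16  1.74  0.08  0.98 -1.03] 39.17608494316371
```

View pics/w2.png

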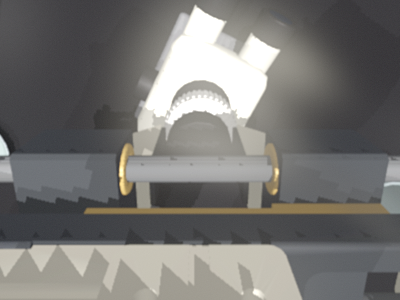

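The jaws stopped at 39 mm on the cap, held by the fingertips. I'll lift.

```bash
python3 -m jog '[36,0,0,-0.1,0,36,0,0,-0.2,0,36,0,0,-0.3,0,36,0,0,-0.3,0,36,0,0,-0.4,0,36,0,0,-0.4,0,36,0,0,-0.2,0,36,0,0,0,0]'
python3 - <<'E'
from h import *
print(observe()["width"]*91.8,togo([.4847,.1898,.22]),observe()["joints"].round(2))
E
```

```text
clock: 4.2
position: [0.5354, -0.2331, 0.2713]
ee_rot: [-3.1, -0.461, 0.006]
force: [0.4, 0.1, -0.9]
width: 0.428
39.307981212680204 [  1.864 -10.474   1.36 ] [ 0.44  0.37 -0.16  1.63  0.06  1.16 -1.01]
```

```bash
python3 -m jog '[36,0.05,-0.4,0,0,36,0.15,-0.82,0,0,36,0.15,-0.82,0,0,36,0.15,-0.82,0,0,36,0.15,-0.82,0,0,36,0.15,-0.82,0,0,36,0.15,-0.82,0,0,36,0.15,-0.82,0,0,36,0.15,-0.82,0,0,36,0.15,-0.82,0,0,36,0.15,-0.82,0,0,36,0.15,-0.82,0,0,36,0.1,-0.6,0,0,36,0,0,0,0,36,0,0,0,0]'
python3 - <<'E'
from h import *
print(observe()["width"]*91.8,togo([.4847,.1898,.22]),observe()["joints"].round(2))
p=camera_params("wrist");cv2.imwrite("pics/w3.png",get_image("wrist")[:,:,::-1]);print(proj("wrist",[.4847,.1898,.02],p))
E
```

```text
clock: 5.45
position: [0.4811, 0.1877, 0.2666]
ee_rot: [-3.102, -0.454, 0.019]
force: [-0.1, 0.1, -0.4]
width: 0.426
39.15254924813132 [ 0.113 -0.014  1.163] [-0.17  0.28 -0.38  1.78  0.1   1.11 -1.86]
[320.4093763  168.67654234]
```

View pics/w3.png

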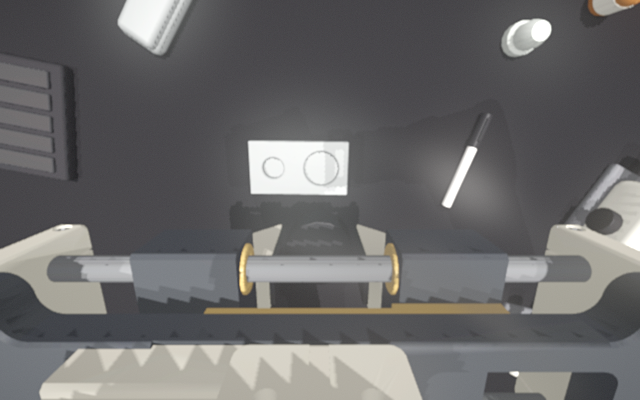

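The recess is at (321,168) in the wrist view, which matches the top-camera prediction of (320,169). I'll refine with the block outline and check where the held cap sits along tool x from its visible far edge, at about (318,221).

Run:
```python
from h import *
im=cv2.imread("pics/w3.png");g=im.min(2)
m=np.zeros_like(g);m[125:205,235:365]=g[125:205,235:365]>150
q=max(cv2.findContours(m,0,2)[0],key=cv2.contourArea);b=cv2.minAreaRect(q);P=cv2.boxPoints(b)
W=np.array([onz("wrist",*x,.02) for x in P]);c=W.mean(0);print(b,W.round(4).tolist())
d=[W[i]-W[(i+1)%4] for i in range(2)];L=max(d,key=np.linalg.norm);print([np.linalg.norm(x) for x in d])
L=L/np.linalg.norm(L);L*=np.sign(L[1]);r=c-.03*L;print("centre",c,"recess",r,"togo",togo([*r[:2],.0525]))
s=observe();T=R.from_rotvec(s["ee_rot"])
for e in(.016,.018,.02,.022):print(e,proj("wrist",s["position"]+T.apply([e,0,.0174])))
print(np.degrees(T.apply([0,0,1])[:2]))
v=cv2.resize(im[205:255,265:375],None,fx=6,fy=6,interpolation=cv2.INTER_CUBIC);cv2.imwrite("pics/capz.png",cv2.convertScaleAbs(v,alpha=2.2))
```

```text
((297.7061767578125, 167.24923706054688), (100.31790161132812, 54.07939910888672), 1.005086064338684) [[0.423, 0.2762, 0.02], [0.4944, 0.291, 0.02], [0.5295, 0.1658, 0.02], [0.4601, 0.1444, 0.02]]
[np.float64(0.0728867202498306), np.float64(0.12997262483777827)]
centre [0.47673891 0.21933927 0.02      ] recess [0.48483541 0.19045248 0.02      ] togo [0.168 0.014 5.35 ]
0.016 [320.40467853 221.57056517]
0.018 [320.4068152 218.1524029]
0.02 [320.40896607 214.7115292 ]
0.022 [320.41113127 211.24771696]
[-0.73667497  0.31010665]
```

View pics/capz.png

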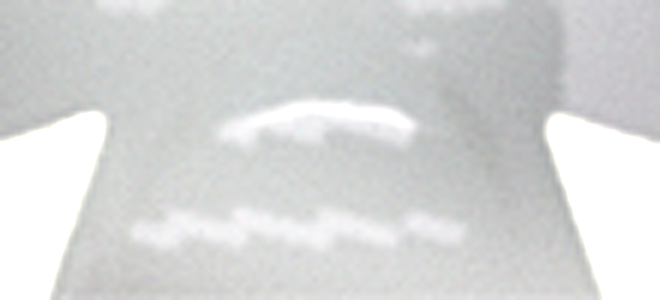

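The cap's far edge is at about v=221.5, so the cap centre sits about 3–3.5 mm behind the TCP along tool x. I'll offset for that.

```bash
python3 -m jog '[36,0.12,0,0.2,0,36,0.12,0.02,0.5,0,36,0,0,0.7,0,36,0,0,0.7,0,36,0,0,0.7,0,36,0,0,0.7,0,36,0,0,0.5,0,36,0,0,0.3,0,36,0,0,0.1,0,36,0,0,0,0,36,0,0,0,0]'
python3 - <<'E'
from h import *
print(observe()["width"]*91.8,(togo([.4848,.1902,.0525])+[.08,0,0]))
E
```

```text
clock: 6.42
position: [0.4946, 0.1748, 0.0778]
ee_rot: [-3.112, -0.421, 0.018]
force: [0.3, 0.2, 0.7]
width: 0.427
39.18653179591542 [-0.047 -0.434  0.635]
```

```bash
python3 -m jog '[36,-0.02,-0.2,0,0,36,-0.02,-0.2,0.1,0,36,0,0,0.1,0,36,0,0,0.1,0,36,0,0,0,0]'
python3 - <<'E'
from h import *
print(observe()["width"]*91.8,(togo([.4848,.1902,.0525])+[.08,0,0]))
E
```

```text
clock: 6.83
position: [0.4906, 0.1922, 0.0682]
ee_rot: [-3.11, -0.419, 0.007]
force: [0.3, 0.1, -0.5]
width: 0.428
39.24502030073103 [-0.072  0.012  0.394]
```

```bash
python3 -m jog '[36,-0.07,0,0,0,36,0,0,0.1,0,36,0,0,0,0]'
python3 - <<'E'
from h import *
print(observe()["width"]*91.8,(togo([.4848,.1902,.0525])+[.08,0,0]))
cv2.imwrite("pics/w4.png",cv2.resize(get_image("wrist")[140:340,220:420,::-1],None,fx=3,fy=3))
E
```

```text
clock: 7.08
position: [0.4878, 0.1918, 0.0643]
ee_rot: [-3.11, -0.42, 0.006]
force: [0.2, -0.4, -1.1]
width: 0.42
38.56337935462295 [-0.002  0.019  0.294]
```

View pics/w4.png

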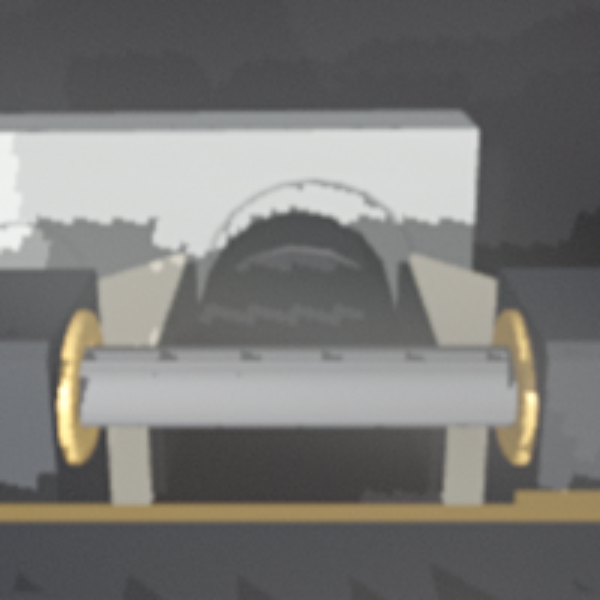

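The view shows the recess rim with its apex at about full-picture (324,200), and the cap centred at u≈319.5 with its far edge nearer the camera bottom. I'll check both numerically.

Run:
```python
from h import *
s=observe();T=R.from_rotvec(s["ee_rot"])
tool=lambda X:(T.inv().apply(np.array(X)-s["position"])*1000).round(1)
apex=onz("wrist",324,200,.02);print("apex tool mm",tool(apex),"-> recess centre tool x",tool(apex)[0]-23)
print("expected recess", tool([.4848,.1902,.02]))
# rim visible left (213,250) right (405,240) of crop
for u,v in((213,248),(408,248)):print(tool(onz("wrist",220+u/3,140+v/3,.02)))
z=s["position"][2]
for zc,vv in((z-.0174,245),(z-.0394,210)):print("cap edge",zc,tool(onz("wrist",220+297/3,140+vv/3,zc)))
```

```text
apex tool mm [20.7  2.4 44.4] -> recess centre tool x -2.3000000000000007
expected recess [-3.2  0.9 44.5]
[  5.3 -19.1  44.6]
[ 5.3 23.3 44.4]
cap edge 0.04712010057163833 [16.  -0.8 17.4]
cap edge 0.025120100571638333 [15.7 -0.8 39.4]
```

```bash
python3 -m jog '[36,0.03,0.05,0,0,36,0,0,0.08,0,36,0,0,0.08,0,36,0,0,0.06,0,36,0,0,0,0]'
python3 - <<'E'
from h import *
s=observe();T=R.from_rotvec(s["ee_rot"])
print(s["width"]*91.8,"recess in tool mm (want about -4,-0.6)",T.inv().apply(np.array([.4851,.1890,.012])-s["position"])*1000,s["force"])
E
```

```text
clock: 7.55
position: [0.4902, 0.1895, 0.055]
ee_rot: [-3.11, -0.419, 0.005]
force: [0.5, 0.0, 0.1]
width: 0.431
39.55272413847981 recess in tool mm (want about -4,-0.6) [-4.9465211  -0.71207391 43.0080262 ] [0.47137086 0.02150997 0.05455235]
```

```bash
python3 -m jog '[36,-0.02,0,0.05,0,36,0,0,0.03,0,36,0,0,0.02,0,36,0,0,0,0]'
python3 -m jog '[42,0,0,0,0,44,0,0,0,0,48,0,0,0,0,55,0,0,0,0,65,0,0,0,0,75,0,0,0,0,75,0,0,-0.2,0,75,0,0,-0.5,0,75,0,0,-0.7,0,75,0,0,-0.7,0,75,0,0,-0.7,0,75,0,0,-0.8,0,75,0,0,-0.8,0,75,0,0,-0.3,0,75,0,0,0,0]'
python3 - <<'E'
from h import *
cv2.imwrite("pics/w5.png",get_image("wrist")[:,:,::-1])
print(togo([.5330,-.2328,.27]),observe()["joints"].round(2),yaw())
E
```

```text
clock: 7.88
position: [0.4895, 0.1892, 0.0511]
ee_rot: [-3.111, -0.418, 0.005]
force: [0.1, -0.2, 0.1]
width: 0.431
clock: 9.13
position: [0.4878, 0.1888, 0.2509]
ee_rot: [-3.11, -0.422, 0.01]
force: [0.1, 1.4, -0.1]
width: 0.816
[-1.722 10.459 -0.533] [-0.18  0.3  -0.37  1.79  0.12  1.07 -1.89] -74.53620921351329
```

View pics/w5.png

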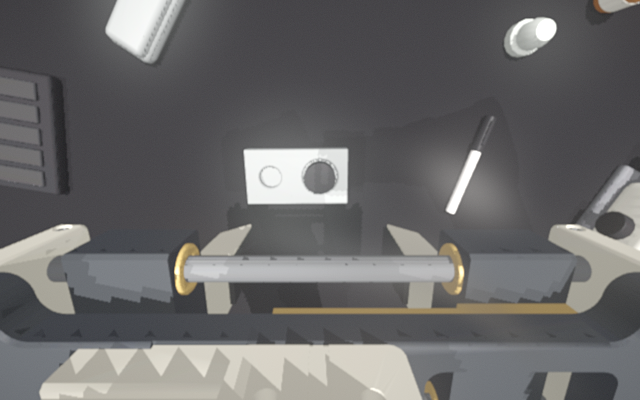

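The cap lies flat in the big recess, at wrist pixel (320,177). Now back to the port, for the collar.

```bash
python3 -m jog '[91,-0.05,0.4,-0.3,0,91,-0.14,0.82,-0.2,0,91,-0.14,0.82,0,0,91,-0.14,0.82,0,0,91,-0.14,0.82,0,0,91,-0.14,0.82,0,0,91,-0.14,0.82,0,0,91,-0.14,0.82,0,0,91,-0.14,0.82,0,0,91,-0.14,0.82,0,0,91,-0.14,0.82,0,0,91,-0.14,0.82,0,0,91,-0.1,0.6,0,0,91,0,0,0,0,91,0,0,0,0]' 25
python3 - <<'E'
from h import *
cv2.imwrite("pics/w6.png",get_image("wrist")[:,:,::-1])
print(togo([.5330,-.2328,.27]),observe()["joints"].round(2),yaw())
print(proj("wrist",[.5330,-.2328,.158]),proj("wrist",[.5330,-.2328,.142]),camera_params("wrist")["xyz"])
E
```

```text
clock: 10.43
position: [0.5208, -0.2328, 0.2465]
ee_rot: [-3.1, -0.432, 0.058]
force: [0.1, 0.0, -1.0]
width: 0.987
[ 0.28   0.072 -0.604] [ 0.44  0.38 -0.16  1.68  0.07  1.13 -1.04] -74.14816761587092
[325.82328574 191.67111878] [325.68465931 186.35257923] [ 0.59370334 -0.21348547  0.37630851]
```

View pics/w6.png

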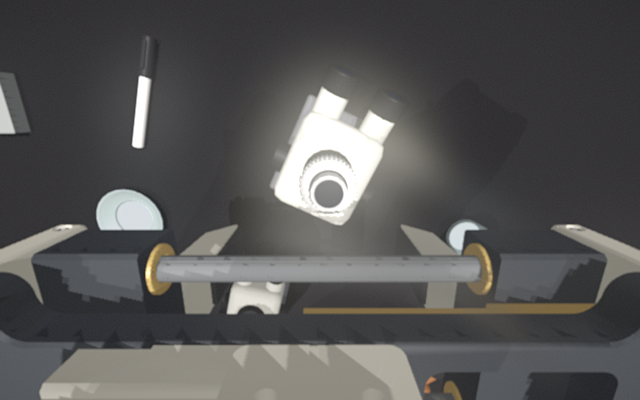

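The open tube rim is at (328,193), against a prediction of (326,192). I'll refine and check the tool tilt.

```bash
python3 - <<'E'
from h import *
X=onz("wrist",328,193,.158);print(X)
s=observe();T=R.from_rotvec(s["ee_rot"]);print("tool z",T.apply([0,0,1]).round(4),togo([.5335,-.2335,.195]),togo([.5335,-.2335,.138]))
E
python3 -m jog '[91,0.1,0,0,0,91,0.1,0.03,0,0,91,0.1,0.03,0.1,0,91,0,0,0.2,0,91,0,0,0.3,0,91,0,0,0.2,0,91,0,0,0.1,0,91,0,0,0,0,91,0,0,0,0]'
python3 - <<'E'
from h import *
s=observe();T=R.from_rotvec(s["ee_rot"]);print("tool z",T.apply([0,0,1]).round(4),togo([.5335,-.2335,.195]),togo([.5335,-.2335,.138]))
E
```

```text
[ 0.53242556 -0.23475859  0.158     ]
tool z [-0.0389  0.0049 -0.9992] [0.355 0.121 1.269] [0.406 0.143 2.693]
clock: 11.23
position: [0.5332, -0.2229, 0.2046]
ee_rot: [-3.094, -0.449, 0.062]
force: [0.5, -0.7, 0.0]
width: 0.99
tool z [-0.0413  0.0083 -0.9991] [-0.059  0.261  0.237] [-0.006  0.289  1.66 ]
```

```bash
python3 -m jog '[91,0,0.14,0,0,91,0,0.14,0.1,0,91,0,0,0.2,0,91,0,0,0.3,0,91,0,0,0.3,0,91,0,0,0.3,0,91,0,0,0.2,0,91,0,0,0.1,0,91,0,0,0,0,91,0,0,0,0]'
python3 - <<'E'
from h import *
s=observe();T=R.from_rotvec(s["ee_rot"]);print("tool z",T.apply([0,0,1]).round(4),togo([.533,-.234,.138]),yaw())
E
```

```text
clock: 12.07
position: [0.5354, -0.2374, 0.1415]
ee_rot: [-3.098, -0.445, 0.056]
force: [0.5, 0.9, 0.4]
width: 0.994
tool z [-0.0371  0.0061 -0.9993] [-0.031 -0.097  0.089] -73.68206715734802
```

```bash
python3 -m jog '[91,-0.03,-0.09,0.05,0,91,0,0,0,0,75,0,0,0,0,60,0,0,0,0,54,0,0,0,0,50,0,0,0,0,46,0,0,0,0,46,0,0,0,0,46,0,0,0,0,46,0,0,0,0]' 25
python3 - <<'E'
from h import *
s=observe();print(s["width"]*91.8,togo([.533,-.234,.138]),yaw(),s["force"],s["ft_torque"],s["joints"].round(2))
E
```

```text
clock: 12.9
position: [0.5349, -0.2352, 0.1422]
ee_rot: [-3.102, -0.445, 0.049]
force: [-0.0, -3.3, -1.0]
width: 0.518
47.5282483943953 [-0.034 -0.04   0.107] -73.69078251001056 [-0.04052829 -3.32115654 -1.03985815] [-0.65591486 -0.27181387  0.09449472] [ 0.43  0.5  -0.15  1.76  0.1   0.91 -1.06]
```

```bash
python3 -m jog '[46,0,0,0,0.5,46,0,0,0,0.8,46,0,0,0,0.8,46,0,0,0,0.8,46,0,0,0,0.5,46,0,0,0,0]'
python3 - <<'E'
from h import *
s=observe();print(s["width"]*91.8,yaw(),s["force"],s["ft_torque"],s["position"])
E
python3 -m jog '[46,0,0,0.05,0,46,0,0,0.1,0,46,0,0,0.15,0,46,0,0,0.15,0]'
python3 - <<'E'
from h import *
s=observe();print(s["width"]*91.8,yaw(),s["force"],s["ft_torque"],s["position"])
E
```

```text
clock: 13.4
position: [0.535, -0.236, 0.1422]
ee_rot: [-3.136, 0.14, 0.049]
force: [-0.1, -0.8, -0.3]
width: 0.521
47.790660554993394 -95.11534602614923 [-0.07309339 -0.76678774 -0.26167511] [ 0.10848586 -0.03148084 -0.03879241] [ 0.53497737 -0.23595625  0.14216885]
clock: 13.73
position: [0.5369, -0.2362, 0.1312]
ee_rot: [-3.138, 0.128, 0.038]
force: [-8.5, 4.4, 32.4]
width: 0.52
47.73634871738646 -94.68329248531407 [-8.4864349   4.41263982 32.41794816] [0.923689   1.98211496 0.00582503] [ 0.53691364 -0.23623051  0.13115137]
```

```bash
for i in 1 2; do python3 -m jog '[46,0,0,0,0]'; done
python3 - <<'E'
from h import *
s=observe();print(s["position"],s["force"]);im=get_image("wrist");cv2.imwrite("pics/w7.png",cv2.resize(im[80:300,180:460,::-1],None,fx=2.5,fy=2.5,interpolation=2))
for z in(.142,.140,.133):print(z,proj("wrist",[.533+.025,-.234,z]),proj("wrist",[.533,-.234,z]))
print(proj("wrist",[.533,-.234,.158]))
E
```

```text
clock: 13.82
position: [0.5371, -0.2362, 0.1322]
ee_rot: [-3.139, 0.125, 0.037]
force: [-2.7, -1.1, 3.3]
width: 0.52
clock: 13.9
position: [0.537, -0.2362, 0.1328]
ee_rot: [-3.139, 0.121, 0.036]
force: [-1.2, -0.8, 2.5]
width: 0.52
[ 0.53701277 -0.2361843   0.13278424] [-1.19925384 -0.77613128  2.52688478]
0.142 [312.5298406  232.08474991] [316.90258711 279.81075521]
0.14 [312.62083332 230.3500373 ] [316.92944001 277.5139216 ]
0.133 [312.9197375  224.65163825] [317.01792846 269.94515613]
[316.65776234 300.75158132]
```

View pics/w7.png

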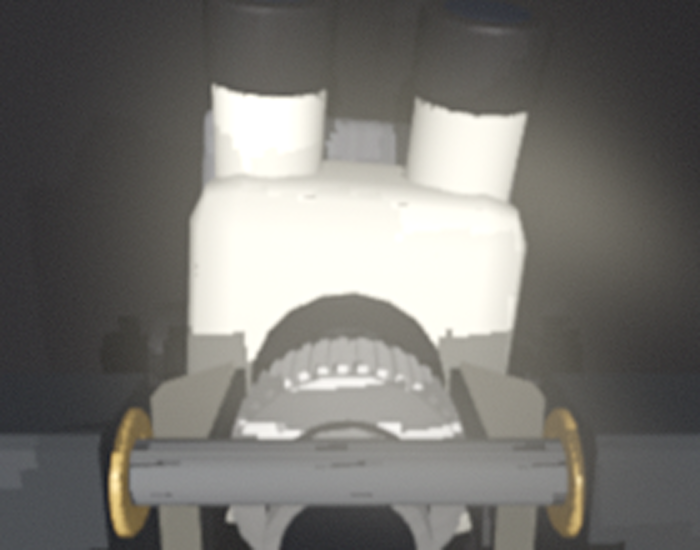

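The collar's top rim is at v≈230, which means z≈0.140. It's standing on the pin and the fingers slid down it, so they now hold its mid-height. I'll raise the grip force and push gently while turning.

```bash
python3 -m jog '[46,0,0,0,0,46,0,0,0,0,46,0,0,0.04,0,46,0,0,0.06,0]' 50
for i in 1 2 3; do python3 -m jog '[46,0,0,0.06,0.5,46,0,0,0.06,0.5]'; python3 -m jog '[46,0,0,0.06,0]'; done
python3 -c "from h import *;print(yaw())"
```

```text
clock: 14.28
position: [0.537, -0.2362, 0.1309]
ee_rot: [-3.139, 0.117, 0.035]
force: [-12.6, 4.0, 40.0]
width: 0.516
clock: 14.45
position: [0.537, -0.2367, 0.1287]
ee_rot: [3.127, -0.282, -0.033]
force: [-2.5, 0.4, 8.0]
width: 0.516
clock: 14.53
position: [0.5369, -0.2369, 0.1273]
ee_rot: [3.127, -0.287, -0.032]
force: [-5.8, 0.9, 20.7]
width: 0.514
clock: 14.7
position: [0.537, -0.2372, 0.1251]
ee_rot: [3.106, -0.453, -0.03]
force: [-12.0, 3.4, 40.9]
width: 0.516
clock: 14.78
position: [0.537, -0.2372, 0.1251]
ee_rot: [3.105, -0.458, -0.029]
force: [-11.6, 4.5, 38.7]
width: 0.516
clock: 14.95
position: [0.5368, -0.2376, 0.1253]
ee_rot: [3.075, -0.623, -0.026]
force: [-9.9, 2.7, 30.0]
width: 0.518
clock: 15.03
position: [0.5368, -0.2376, 0.1253]
ee_rot: [3.074, -0.627, -0.025]
force: [-9.1, 3.5, 31.3]
width: 0.518
-113.06484835040948
```

```bash
python3 -m jog '[46,0,0,0.02,0,46,0,0,0.02,0]'
python3 - <<'E'
from h import *
s=observe();print(s["position"],s["force"],s["ft_torque"],s["joints"].round(2));im=get_image("wrist");cv2.imwrite("pics/w8.png",cv2.resize(im[180:300,230:400,::-1],None,fx=4,fy=4,interpolation=2))
for z in(.142,.140,.137,.135,.133):print(z,proj("wrist",[.533,-.234,z]+.025*R.from_rotvec(s["ee_rot"]).apply([1,0,0])))
print(proj("wrist",[.533,-.234,.158]+.015*R.from_rotvec(s["ee_rot"]).apply([1,0,0])))
E
```

```text
clock: 15.2
position: [0.5366, -0.2376, 0.1259]
ee_rot: [3.074, -0.627, -0.023]
force: [-2.1, 0.1, 6.9]
width: 0.515
[ 0.53662743 -0.23756621  0.12586307] [-2.09101691  0.07962148  6.87536642] [ 0.30966121  0.57421137 -0.02835768] [ 0.3   0.51  0.02  1.8  -0.01  0.85 -1.64]
0.142 [316.78355872 238.16187097]
0.14 [316.78618077 236.29159856]
0.137 [316.78996899 233.58952625]
0.135 [316.79240279 231.85353456]
0.133 [316.79476692 230.16723433]
[316.82540541 278.70465372]
```

View pics/w8.png

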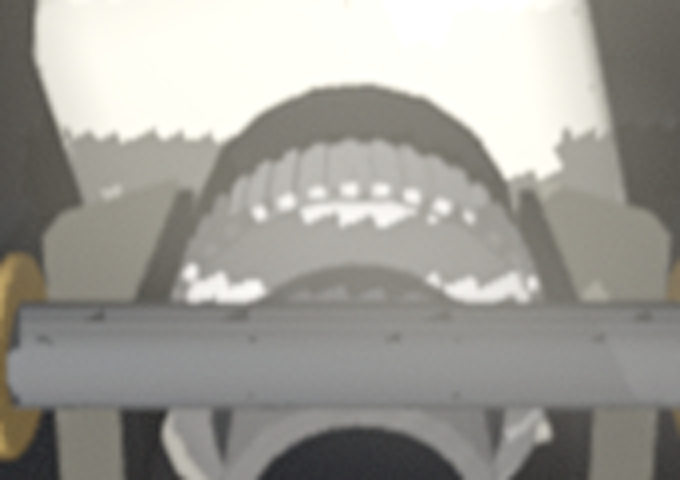

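By the same rim feature, the collar has dropped about 7 mm below where it stood on the pin, so it's near home. To rule out sticking part way, I'll turn a little and push, watching depth and torque.

```bash
q(){ python3 -c "
from h import *
s=observe();print(round(yaw(),2),s['position'].round(4),s['force'].round(1),s['ft_torque'].round(3))"; }
python3 -m jog '[46,0,0,0.05,0.4,46,0,0,0.05,0]'>/dev/null; q
python3 -m jog '[46,0,0,0.05,0.4,46,0,0,0.05,0]'>/dev/null; q
python3 -m jog '[46,0,0,0.04,-0.5,46,0,0,0.04,-0.5]'>/dev/null;q
python3 -m jog '[46,0,0,0.04,-0.5,46,0,0,0.04,0]'>/dev/null; q
```

```text
-115.53 [ 0.5367 -0.2378  0.1253] [-10.7   4.8  33.6] [ 1.285  2.725 -0.062]
-118.02 [ 0.5365 -0.2379  0.1254] [-8.   2.6 26.2] [0.982 2.12  0.069]
-111.9 [ 0.5367 -0.2375  0.1255] [-7.3  2.5 20.5] [0.859 1.682 0.003]
-108.51 [ 0.5368 -0.2373  0.1255] [-7.4  1.3 23.7] [ 0.702  1.976 -0.052]
```

Run:
```python
from h import *
def P(pos,rv,X,cam=None):
    p=camera_params("wrist");s=observe();T=R.from_rotvec(s["ee_rot"]);C=R.from_rotvec(p["orientation"])
    off=T.inv().apply(p["xyz"]-s["position"]);q=T.inv()*C;T2=R.from_rotvec(rv)
    return proj("wrist",X,dict(intrinsics=p["intrinsics"],xyz=np.array(pos)+T2.apply(off),orientation=(T2*q).as_rotvec()))
A=([.53701,-.23618,.13278],[-3.139,.121,.036]);B=([.53663,-.23757,.12586],[3.074,-.627,-.023])
ax=np.array([.533,-.2345,0])
for nm,(p,r) in(("before",A),("now",B)):
    f=R.from_rotvec(r).apply([1,0,0]);f[2]=0
    print(nm,"hole r=11,12,13",[P(p,r,ax+k*f+[0,0,.158])[1].round(1) for k in(.011,.012,.013)],"rim",[(z,P(p,r,ax+.025*f+[0,0,z])[1].round(1)) for z in(.142,.140,.137,.135,.133)],"ring90",[P(p,r,ax+k*f+[0,0,.09])[1].round(1) for k in(.02,.025,.03)])
# brightness profile along axis column
for n,(y0,k,x0,off) in dict(w7=(80,2.5,180,0),w8=(180,4,230,0)).items():
    im=cv2.imread(f"pics/{n}.png");c=int((317-x0)*k);col=im[:,c-6:c+7].mean((1,2));
    v=np.arange(195,300,1.0);print(n,[(int(a),int(col[int((a-y0)*k)])) for a in v if 0<=(a-y0)*k<len(col) and (a<245 or a>275)])
```

```text
before hole r=11,12,13 [np.float64(277.5), np.float64(275.4), np.float64(273.3)] rim [(0.142, np.float64(231.3)), (0.14, np.float64(229.6)), (0.137, np.float64(227.1)), (0.135, np.float64(225.5)), (0.133, np.float64(223.9))] ring90 [np.float64(205.8), np.float64(198.3), np.float64(190.7)]
now hole r=11,12,13 [np.float64(287.4), np.float64(285.1), np.float64(282.9)] rim [(0.142, np.float64(238.0)), (0.14, np.float64(236.1)), (0.137, np.float64(233.4)), (0.135, np.float64(231.7)), (0.133, np.float64(230.0))] ring90 [np.float64(210.5), np.float64(202.7), np.float64(194.8)]
w7 [(195, 252), (196, 251), (197, 234), (198, 163), (199, 127), (200, 124), (201, 126), (202, 123), (203, 122), (204, 122), (205, 122), (206, 121), (207, 121), (208, 121), (209, 120), (210, 120), (211, 123), (212, 126), (213, 125), (214, 130), (215, 148), (216, 173), (217, 181), (218, 183), (219, 183), (220, 183), (221, 183), (222, 183), (223, 183), (224, 180), (225, 181), (226, 205), (227, 225), (228, 228), (229, 211), (230, 193), (231, 210), (232, 241), (233, 249), (234, 231), (235, 199), (236, 168), (237, 165), (23
[... 529 characters left out ...]
126), (210, 126), (211, 125), (212, 124), (213, 122), (214, 130), (215, 155), (216, 178), (217, 185), (218, 185), (219, 184), (220, 184), (221, 183), (222, 182), (223, 182), (224, 180), (225, 192), (226, 219), (227, 240), (228, 235), (229, 210), (230, 200), (231, 222), (232, 242), (233, 247), (234, 249), (235, 237), (236, 203), (237, 175), (238, 169), (239, 171), (240, 171), (241, 171), (242, 171), (243, 171), (244, 171), (276, 143), (277, 142), (278, 139), (279, 137), (280, 134), (281, 126), (282, 129), (283, 139), (284, 145), (285, 145), (286, 127), (287, 87), (288, 59), (289, 55), (290, 57), (291, 55), (292, 54), (293, 54), (294, 52), (295, 51), (296, 51), (297, 50), (298, 50), (299, 49)]
```

Between the two views the fixed ring moved +3.9 px and the collar rim −0.5 px. A static rim would have moved +6.5 px, so the collar went down about 7–8 mm further than the 2 mm pin stop, i.e. home. I'll do one final push with a held target and a check.

```bash
python3 -m jog '[46,0,0,0.05,0,46,0,0,0.05,0,46,0,0,0.04,0]' 50
python3 - <<'E'
from h import *
im=get_image("wrist");get_image("wrist");t=get_image("top");cv2.imwrite("pics/w9.png",im[:,:,::-1]);s=observe()
print(round(yaw(),1),s['position'].round(4),s['force'].round(1),s['width']*91.8,s['clock'])
g=im[:,311:323].mean((1,2));print([(v,int(g[v])) for v in range(196,240)])
f=R.from_rotvec(s["ee_rot"]).apply([1,0,0]);f[2]=0
print([(z,proj("wrist",np.array([.533,-.2345,z])+.025*f)[1].round(1)) for z in(.142,.140,.137,.135,.133)],proj("wrist",np.array([.533,-.2345,.09])+.025*f)[1])
cv2.imwrite("pics/top9.png",cv2.resize(t[90:310,150:500,::-1],None,fx=2.2,fy=2.2))
E
```

```text
clock: 16.17
position: [0.5368, -0.2373, 0.1256]
ee_rot: [3.099, -0.502, -0.012]
force: [-7.0, 2.3, 19.5]
width: 0.519
-108.4 [ 0.5368 -0.2373  0.1255] [-7.5  2.5 23.4] 47.43412578868276 16.3167
[(196, 252), (197, 252), (198, 252), (199, 253), (200, 252), (201, 222), (202, 153), (203, 125), (204, 129), (205, 127), (206, 126), (207, 126), (208, 126), (209, 126), (210, 125), (211, 125), (212, 124), (213, 122), (214, 123), (215, 139), (216, 164), (217, 179), (218, 183), (219, 182), (220, 182), (221, 182), (222, 183), (223, 182), (224, 182), (225, 187), (226, 197), (227, 202), (228, 198), (229, 189), (230, 205), (231, 232), (232, 244), (233, 244), (234, 237), (235, 221), (236, 200), (237, 182), (238, 172), (239, 171)]
[(0.142, np.float64(237.9)), (0.14, np.float64(236.0)), (0.137, np.float64(233.4)), (0.135, np.float64(231.7)), (0.133, np.float64(230.0))] 203.08290773032238
```

Run:
```python
from h import *
a=cv2.imread("pics/top9.png");b=cv2.imread("pics/top0.png")
c=cv2.cvtColor(cv2.resize(a,(350,220),interpolation=cv2.INTER_AREA),6);o=cv2.cvtColor(b,6)[90:310,150:500]
m=(cv2.absdiff(c,o)>40).astype(np.uint8);k,l,st,ce=cv2.connectedComponentsWithStats(m)
for i in range(1,k):
    if st[i,4]>25:print(st[i]+[150,90,0,0,0],ce[i]+[150,90])
print(proj("top",[.4848,.1902,.034]))
s=observe();print(s["position"],s["force"]);sign_off()
```

```text
[ 428  135   62   86 3754] [459.57964838 179.62306873]
[402 171  13  20 148] [407.19594595 179.45945946]
[379 174  15  25 171] [385.63157895 184.80116959]
[388 182  35  45 851] [404.54054054 203.63454759]
[255 220  14  14 159] [261.40880503 226.13207547]
[465 222  25  14 176] [473.39204545 228.94318182]
[ 438  230   62   80 1916] [463.34551148 260.36899791]
[380 265  25  35 665] [391.89022556 281.17593985]
[459 294  30  16 288] [473.61111111 302.63888889]
[260.27527231 225.1634938 ]
[ 0.53680221 -0.23727227  0.12550719] [-7.47557182  2.47050108 23.35922887]
the job is handed in; nothing more can be done
```

I lifted the dust cap off the larger white head and set it open side down in the holder's large recess. I then turned the collar about 35° clockwise net and pushed it home. The job was handed in at about 16.3 s with the gripper still holding and pushing the collar.

**Cap:** A wrist picture after release showed it sitting in the recess. The last top picture puts it within about 1.5 px of where it should be.

**Collar depth:** It first stood on the pin at about 2 mm, and the fingers slid down it there. I raised the grip from 25 N to 50 N and turned while pushing gently. It then dropped; finger travel puts it at about 8–9 mm and the rim's shift in the wrist picture at about 9 mm. It did not move further when I pushed and turned a few degrees either way. At hand-in it was held with about 23 N down.

**Checks that were less clear:**
- The collar depth is worked out from finger travel and rim pixels, so it is uncertain by about 1 mm.
- After the drop, the gripper still turned about 14° with almost no torque. That is more than the roughly 10° of play I expected from the keyway, and I did not find out why. The depth did not change while it turned.
- Jaw opening read 47.5 mm on the 50 mm collar.
- The tool was tilted about 2°.
- I could not view the final top picture because the picture limit was reached, so I only compared it numerically with the first one. Away from the cap it changed only around the head and on the right side, where the arm is over the bench and hides the view. I did not confirm the bystanders there one by one.

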